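# Unload and reload the tag embossing press

## Robot

A 6-joint arm with a two-finger parallel gripper is mounted at the origin on the work surface; the furniture and walls round the work are solid. World frame = base frame: x ahead of the robot, y to its left, z up, the work surface at z = 0. Lengths are in m, angles in rad, forces in N, time in s.
With the tool pointing down it reaches from about 0.3 to 0.825 m from the base axis. Payload 5.4 kg.
Tool frame: the origin (TCP) lies on the centre line of the jaws, within the pads' length; the fingertips stand 8 mm ahead of it and the grasp point (between the pads) lies 11 mm behind it (manip.tip_extent is the distance from the TCP to the fingertips, in m); y points along the fingers, z is the direction in which the jaws open and shut, and the axes are right-handed (so a half turn about y gives the same grasp; the last joint's range is limited). The gripper opens to 92 mm and grips with 3 to 60 N. Pads are 20 mm wide; open, the fingers measure 128 mm over their backs; the gripper's body (75 mm by 189 mm) begins 69 mm behind the grasp point.
Start: joints at [-1.552, 0.158, 1.597, -0, 1.386, -0.21], TCP at [0.13, -0.56, 0.223] pointing down, gripper open.
Joint ranges: [-2.91, 2.91], [-0.94, 2.29], [0.18, 2.7], [-1.29, 4.43], [0.17, 2.64], [-3, 3]. Speed limits (rad/s): [2.57, 2.57, 3.14, 3.14, 3.14, 3.14].

## Interface

Orientations are given as [roll, pitch, yaw] about the fixed x, y, z axes, in that order (R = Rz(yaw) Ry(pitch) Rx(roll)).
In Python, from plant import manip gives the robot as it stands. The module is installed in compiled form; this text tells all that it offers.
- The arm moves only by the shell command python3 -m inch 'ROWS'. ROWS is JSON, a list of rows, each a list of 7 numbers: the shift along the tool's x, y, z in m, then the turn, a rotation vector about the tool's x, y, z in degrees, then the opening, from 0 (shut) to 1 (fully open). In form: [[x, y, z, wx, wy, wz, hand], ...]. A call has 1 to 12 rows; each row is the pose to reach, as a shift and turn from the pose commanded when the call began, along the tool's axes at that moment; what a row does not reach only later rows make up. A row lasts 1/12 s, in which the tool goes at most 41.7 mm and 7.16 degrees, less where a joint would pass 70% of its speed; a pose out of reach is approached as far as the arm can. A call with a gripper value outside its range is refused whole. The fingers move at their own pace and stop on an object; the grip force is fixed at half the most. Time passes only in rows, so rows that repeat a pose let the fingers close. It gives the time, the measured TCP pose, the force and the opening at its end, in the units of the state.
- manip.sense(): the state, without advancing time (a new reading comes with each control period).
- manip.capture(name): name is "scene" or "side" or "wrist"; returns a dict with "frame" (400x640x3 uint8, blue, green, red), "fovy" (degrees; the focal length in pixels is half the picture's height over the tangent of half this angle, whatever the lens; pixels are square), "cx", "cy" (the principal point, pixels), "R" (3x3) and "t" (3): a world point X has camera coordinates R X + t; the wrist camera has in their place "tool_from_camera" (4x4, takes a point from camera to tool coordinates, whose origin is the TCP and whose axes are the tool frame's). Camera axes: x right, y down, z forward; pixel columns grow to the right and rows downward; lengths in m; the calibration is good to about 2 mm. A picture is of the moment at which its call begins: read the wrist's pose just before it. There is no depth.
- manip.job_done(): hands the job in, once; it reports no verdict.
The state is a dict: "time_s": time; "q": joint angles; "dq": joint speeds; "joint_efforts": joint torques, N m; "tcp_pos": TCP position; "tcp_rot": TCP orientation; "ft_force": force on the tool from outside, world axes, zero at the start; "wrist_torque": the same for the moment, N m; "grip_width": finger opening in m.
Only numpy, scipy, OpenCV 4.12 (cv2) and the standard library are available. Lean on these libraries where they do the work, as an engineer would, in place of code of your own. Each camera call takes 0.05 s, during which the arm holds its last target. There are 200 camera calls.

## Task

The hand press has just embossed a wooden gift tag, which still lies in the die: lift it out and lay it flat, wholly on the round board, in a free space there, without touching or shifting what already lies on the board. Then seat the raw blank whose outline matches the die's cavity fully down in the cavity, push the die slide all the way home under the ram, and only then press the lever down until the ram squeezes the blank firmly, and let the lever spring back up. Leave the other blanks where they lie.

Things in the scene. Friction and masses are not known exactly. Their poses are not given: they have to be found in the camera images.
- press: grey cast hand press, fixed. Origin on the table under the ram's axis; +x to its column at the back, +y to the lever's side, z up. Column and head are 56 mm wide (y +-28 mm); the head spans x -30 to +105, z 100 to 178 mm; column 200 mm and ram bar 245 mm high. The slide comes out to -y on a bed 88 mm wide, top 18 mm above the table
- nest (a point): centre of the cavity's floor, on the slide (35 mm above the table), axes as press. Cavity: 5 mm deep, outline of a 60 x 36 mm tag plus 1.25 mm all round, length along y, clipped end at +y, rim bevelled 2 mm; a seated tag stands 3 mm proud. At the middle of both long sides a finger slot 32 mm wide goes through the wall and 5 mm below the floor. Die block 54 (x) x 78 mm
- slide (a joint): travel of the die slide in m along the press's +y: 0 = fully out (loading; always so at the start), 0.115 = home under the ram, against a stop. About 2 N of friction; it stays where it is left
- tab (a point): middle of the top edge of the slide's upright steel push tab (44 mm wide along the press's x, 8 mm thick along y, its top 61.5 mm above the table and free down to about 28 mm), 80 mm behind (-y of) the cavity's centre
- lever (a joint): lever angle in rad: 0 = up, at rest, held by a spring; it grows as the bar is pushed down to the front. The ram meets a seated blank at about 1.1; stop at 1.25. The spring takes 3 to 6 N at the bar; the ram comes down 20 mm a radian, so 10 N more at the bar gives about 70 N at the ram
- lever_bar (a point): centre of the lever's black cross bar (18 mm thick, 56 mm long along the press's y), where it is pushed. At rest it lies about 244 mm above the table
- lever_pivot (a point): point on the lever's axle in line with the bar's centre (140 mm above the table, axle along the press's y). The bar's centre moves on a circle of 140 mm radius about it: at rest 0.84 rad above the horizontal towards the press's front (-x), at the squeeze about 0.26 rad below it
- ram: the press's square steel ram with its 32 x 54 mm punch, above the home place of the die, driven by the lever; at rest its face is 22 mm above a seated blank
- old_tag: wooden gift tag, finished: 60 x 36 x 8 mm with both corners at one end clipped by 10 mm, a small brass eyelet at that end and an embossed leaf on top; it lies in the die's cavity at the start
- old_tag_mid (a point): the finished tag that lies in the die. Point at the tag's centre, half-way up (4 mm above its underside); x along its 60 mm length towards the clipped end, z up when it lies face up
- board: round dark wooden board, 210 mm across, 12 mm thick, fixed; origin at the centre of its underside. Three things lie on it near its rim and leave one free place as large as theirs
- tag_a: wooden gift tag, finished: 60 x 36 x 8 mm with both corners at one end clipped by 10 mm, a small brass eyelet at that end and an embossed leaf on top; on the board, to be left alone
- tag_a_mid (a point): Point at the tag's centre, half-way up (4 mm above its underside); x along its 60 mm length towards the clipped end, z up when it lies face up
- tag_b: wooden gift tag, finished: 60 x 36 x 8 mm with both corners at one end clipped by 10 mm, a small brass eyelet at that end and an embossed leaf on top; on the board, to be left alone
- tag_b_mid (a point): Point at the tag's centre, half-way up (4 mm above its underside); x along its 60 mm length towards the clipped end, z up when it lies face up
- spool: spool of gold ribbon lying flat on the board, about 54 mm across and 22 mm high with a loose ribbon end that reaches to 40 mm from its centre; to be left alone
- spool_mid (a point): centre of the spool, 11 mm above its underside; z up
- blank: raw wooden blank with the outline of the finished tags (60 x 36 x 8 mm, one end clipped by 10 mm at both corners, eyelet at that end) but with no leaf: the one that fits the die. It lies on the table among three other blanks
- blank_mid (a point): the blank that fits. Point at the tag's centre, half-way up (4 mm above its underside); x along its 60 mm length towards the clipped end, z up when it lies face up
- blank_small_mid (a point): a raw blank of the same form but smaller, 46 x 28 x 8 mm; its centre, half-way up; x along its length
- blank_oblong_mid (a point): a raw oblong blank, 60 x 36 x 8 mm, with square corners; its centre, half-way up; x along its length
- blank_round_mid (a point): a raw round blank, 42 mm across, 8 mm thick; its centre, half-way up
Mind the look-alikes: they are no part of the job. There is more than one size of the board; the one meant has the size given above.

How it is judged:
By the outcome, as a careful person would: the job done as asked, in the order asked, and still so for the second after the job is handed in, with the robot touching nothing.
It also fails if it takes over 72 s, if anything falls off the work surface, if the arm or the gripper's body presses on something with over 40 N, if the wrist force passes 120 N, or if a joint passes its speed limit or range.

## Working session

There is one attempt and no reset: what is moved stays moved. The work goes in short steps, Python scripts to look and compute and a shell command to move; the robot and the scene stay as the last step left them, time stands still between calls to the robot, and variables do not carry over. Pictures are saved under pics/ and viewed, about 8 in all and at most 12, crops included, and the job is handed in when it is done.

```bash
mkdir -p pics; ls; python3 - <<'E'
from plant import manip
import cv2,numpy as np
s=manip.sense();print({k:np.round(v,3).tolist() for k,v in s.items()})
for n in("scene","side","wrist"):
    c=manip.capture(n);cv2.imwrite(f"pics/{n}0.png",c["frame"])
    print(n,c["fovy"],c["cx"],c["cy"],[np.round(c[k],4).tolist() for k in("R","t","tool_from_camera") if k in c])
E
```

```text
pics
{'time_s': 0.0, 'q': [-1.552, 0.159, 1.598, -0.0, 1.386, -0.21], 'dq': [0.0, 0.0, 0.001, 0.001, 0.001, -0.001], 'joint_efforts': [0.001, -38.557, -32.211, 0.07, 0.038, -0.0], 'tcp_pos': [0.13, -0.559, 0.222], 'tcp_rot': [-1.573, 0.0, -2.913], 'ft_force': [-0.655, -0.058, 0.973], 'wrist_torque': [-0.044, 0.003, -0.006], 'grip_width': 0.092}
scene 46.86559185598471 318.1302410126811 203.97284405322017 [[[-0.4955, 0.8686, 0.007], [0.5388, 0.3137, -0.7819], [-0.6813, -0.3837, -0.6234]], [0.2559, -0.1279, 1.898]]
side 43.954997626667236 329.0723745066578 196.99107254326051 [[[-0.7093, -0.7049, -0.0061], [-0.5963, 0.6046, -0.528], [0.3759, -0.3709, -0.8492]], [0.3249, 0.3834, 1.2656]]
wrist 61.67460282436702 316.7776728796061 202.666533448889 [[[-0.0004, 0.9652, 0.2614, -0.074], [0.0001, -0.2614, 0.9652, -0.1619], [1.0, 0.0004, 0.0, -0.0007], [0.0, 0.0, 0.0, 1.0]]]
```

View pics/scene0.png

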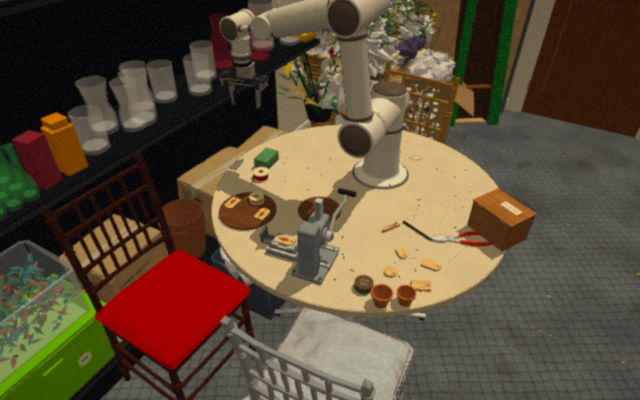

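View pics/side0.png

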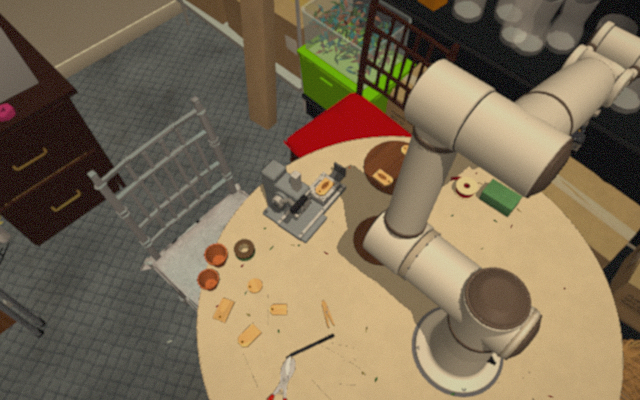

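Scene view: press near (315,245), slide/tag at (285,241), boards at (247,210) and (318,208), blanks at (401,252), (430,265), (391,271), (421,286). Side view: blanks at (279,309), (249,336), (255,286), (224,309); tag in die (324,186).

```bash
cat > h.py <<'E'
from plant import manip
import cv2,numpy as np
from scipy.spatial.transform import Rotation as Rn
def f(c): return 200/np.tan(np.radians(c["fovy"]/2))
def cam(n):
    s=manip.sense(); c=manip.capture(n)
    if n=="wrist":
        T=np.eye(4);T[:3,:3]=Rn.from_euler('xyz',s["tcp_rot"]).as_matrix();T[:3,3]=s["tcp_pos"]
        M=np.linalg.inv(T@np.array(c["tool_from_camera"]));c["R"],c["t"]=M[:3,:3],M[:3,3]
    c["R"]=np.array(c["R"]);c["t"]=np.array(c["t"]);return c
def ray(c,p):
    d=np.array([(p[0]-c["cx"])/f(c),(p[1]-c["cy"])/f(c),1.]);return -c["R"].T@c["t"],c["R"].T@d
def onz(c,p,z):
    o,d=ray(c,p);return o+d*(z-o[2])/d[2]
def proj(c,X):
    v=c["R"]@np.array(X,float)+c["t"];return np.array([c["cx"],c["cy"]])+f(c)*v[:2]/v[2]
def mask_blobs(c,z,lo,hi,amin,amax,box=None):
    m=cv2.inRange(cv2.cvtColor(c["frame"],cv2.COLOR_BGR2HSV),np.array(lo),np.array(hi))
    m=cv2.morphologyEx(m,cv2.MORPH_OPEN,np.ones((3,3),np.uint8))
    for k in cv2.findContours(m,cv2.RETR_EXTERNAL,cv2.CHAIN_APPROX_NONE)[0]:
        if amin<cv2.contourArea(k)<amax: yield k,np.array([onz(c,p[0],z)[:2] for p in k])
E
python3 - <<'E'
from h import *
a,b=cam("scene"),cam("side")
for n,p in dict(b1=(401,252),b2=(430,265),rnd=(391,271),b4=(421,286)).items(): print("scene",n,onz(a,p,.008).round(3))
for n,p in dict(b1=(279,309),b2=(249,336),rnd=(255,286),b4=(224,309)).items(): print("side",n,onz(b,p,.008).round(3))
for n,p in dict(bl=(220,210),br=(276,210),bb=(247,228),bt=(247,192),sl=(299,208),sr=(338,208)).items(): print(n,onz(a,p,.012).round(3))
print("tag",onz(a,(285,241),.043),onz(b,(324,186),.043))
print("bar",onz(a,(347,192),.244))
A=cv2.resize(a["frame"][170:310,200:460],None,fx=3,fy=3,interpolation=2)
B=cv2.resize(b["frame"][130:360,190:440],None,fx=2.4,fy=2.4,interpolation=2)
cv2.imwrite("pics/a1.png",A);cv2.imwrite("pics/b1.png",B)
E
```

```text
scene b1 [0.399 0.249 0.008]
scene b2 [0.408 0.351 0.008]
scene rnd [0.495 0.253 0.008]
scene b4 [0.507 0.357 0.008]
side b1 [0.394 0.253 0.008]
side b2 [0.396 0.355 0.008]
side rnd [0.489 0.255 0.008]
side b4 [0.498 0.355 0.008]
bl [ 0.531 -0.404  0.012]
br [ 0.428 -0.228  0.012]
bb [ 0.561 -0.26   0.012]
bt [ 0.393 -0.384  0.012]
sl [ 0.376 -0.161  0.012]
sr [ 0.304 -0.037  0.012]
tag [ 0.57769996 -0.09036108  0.043     ] [ 0.56847998 -0.0900128   0.043     ]
bar [0.47969959 0.07720123 0.244     ]
```

View pics/a1.png

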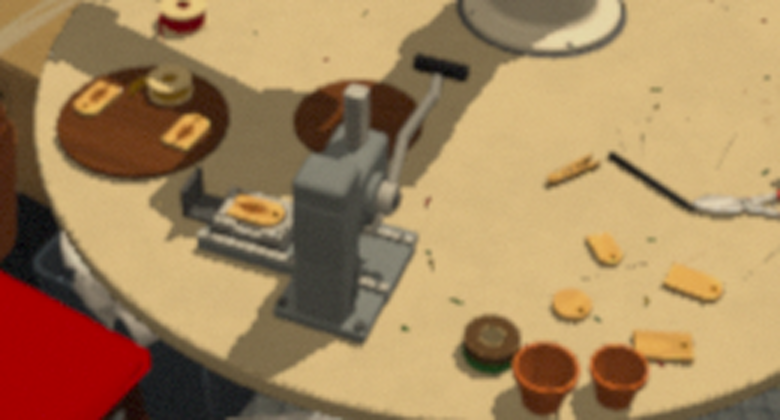

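View pics/b1.png

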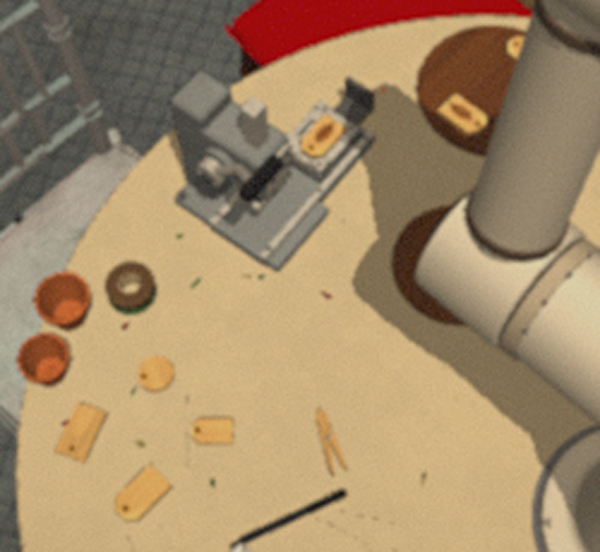

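Blank that fits: at b2, about (0.402, 0.353); 210 mm board centre about (0.478, -0.32) with the free spot in the near-left part; tag in die about (0.573, -0.09). I'm moving in over die and board for a close look.

```bash
cat > d.py <<'E'
# tool-frame shift/turn from the present pose to a pointing-down pose x y z yaw(deg)
import sys;from h import *
s=manip.sense();R=Rn.from_euler('xyz',s["tcp_rot"]);x,y,z,w=map(float,sys.argv[1:])
v=R.inv().apply(np.array([x,y,z])-s["tcp_pos"])
r=(R.inv()*Rn.from_euler('xyz',[-90,0,w],degrees=True)).as_rotvec(degrees=True)
print("delta",v.round(4),r.round(1),"F",np.round(s["ft_force"],1))
E
P='[-0.487,-0.057,-0.287,0,-77,0,1]'; python3 -m inch '[[-0.487,-0.057,-0.287,0,-77,0,1],[-0.487,-0.057,-0.287,0,-77,0,1],[-0.487,-0.057,-0.287,0,-77,0,1],[-0.487,-0.057,-0.287,0,-77,0,1],[-0.487,-0.057,-0.287,0,-77,0,1],[-0.487,-0.057,-0.287,0,-77,0,1],[-0.487,-0.057,-0.287,0,-77,0,1],[-0.487,-0.057,-0.287,0,-77,0,1],[-0.487,-0.057,-0.287,0,-77,0,1],[-0.487,-0.057,-0.287,0,-77,0,1],[-0.487,-0.057,-0.287,0,-77,0,1],[-0.487,-0.057,-0.287,0,-77,0,1]]'; python3 d.py 0.54 -0.17 0.28 -90
```

```text
time_s: 1.25
tcp_pos: [0.4917, -0.215, 0.273]
tcp_rot: [-1.571, -0.0, -1.565]
ft_force: [1.8, -0.4, -0.1]
grip_width: 0.0922
delta [-0.0447 -0.007   0.0486] [-0.   0.4  0. ] F [ 1.8 -0.4 -0.1]
```

```bash
python3 -m inch '[[-0.025,-0.007,0.05,0,0,0,1],[-0.025,-0.007,0.05,0,0,0,1],[-0.025,-0.007,0.05,0,0,0,1],[-0.025,-0.007,0.05,0,0,0,1]]'; python3 - <<'E'
from h import *
c=cam("wrist");cv2.imwrite("pics/w1.png",c["frame"])
import pickle;pickle.dump(c,open("w1.pkl","wb"))
for z,a in((.043,(800,4000)),(.020,(800,4000))):
  for k,w in mask_blobs(c,z,(8,60,120),(25,220,255),*a):
    r=cv2.minAreaRect((w*1000).astype(np.float32));print(z,cv2.minAreaRect(k)[0],np.round(r[0],1),np.round(r[1],1),r[2])
E
```

```text
time_s: 1.58
tcp_pos: [0.5404, -0.1914, 0.2794]
tcp_rot: [-1.572, 0.0, -1.567]
ft_force: [0.3, 0.3, 0.3]
grip_width: 0.0916
0.043 (216.5, 376.0) [ 384.7 -464.1] [190.6  69.8] 30.002704620361328
0.043 (236.50460815429688, 285.4029541015625) [ 434.9 -340.3] [114.2  44.3] 69.37030792236328
0.043 (344.89996337890625, 85.80000305175781) [572.3 -89.4] [53.9 77.4] 8.692215919494629
0.02 (216.5, 376.0) [ 375.7 -484.1] [201.6  73.9] 30.002729415893555
0.02 (236.50460815429688, 285.4029541015625) [ 428.8 -353.2] [120.8  46.9] 69.37029266357422
0.02 (344.89996337890625, 85.80000305175781) [574.1 -87.8] [57.  81.9] 8.692276000976562
```

View pics/w1.png

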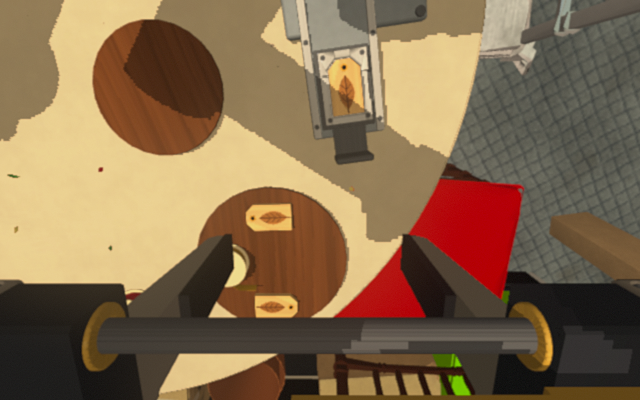

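Wrist view: tag in the die at (345,88), eyelet at top (+y), press turned slightly (~8°); push tab at (352,152); 210 mm board centred near (272,256) with tags at (269,217), (276,305), spool (232,266); the free place is on the right, ~(314,258).

```bash
python3 - <<'E'
from h import *
import pickle;c=pickle.load(open("w1.pkl","rb"))
hsv=cv2.cvtColor(c["frame"],cv2.COLOR_BGR2HSV)
for p in((345,70),(332,75),(345,110),(325,60),(366,80),(310,250),(269,210)): print(p,hsv[p[1],p[0]])
def rects(m,box,z,amin=150):
    n=np.zeros_like(m);x0,y0,x1,y1=box;n[y0:y1,x0:x1]=m[y0:y1,x0:x1]
    n=cv2.morphologyEx(n,cv2.MORPH_CLOSE,np.ones((3,3),np.uint8))
    for k in cv2.findContours(n,cv2.RETR_EXTERNAL,cv2.CHAIN_APPROX_NONE)[0]:
        if cv2.contourArea(k)<amin: continue
        w=np.array([onz(c,p[0],z)[:2] for p in k])*1000
        r=cv2.minAreaRect(w.astype(np.float32));print(box,z,"px",k[:,0].min(0),k[:,0].max(0),np.round(r[0],1),np.round(r[1],1),round(r[2],1))
s=hsv[...,1]
for th in(95,120): rects(cv2.inRange(hsv,(5,th,60),(25,255,255)),(318,45,375,128),.043)
rects(cv2.inRange(hsv,(5,50,150),(30,255,255)),(240,190,300,240),.020)
rects(cv2.inRange(hsv,(5,50,150),(30,255,255)),(250,285,310,318),.020)
rects(cv2.inRange(hsv,(20,20,60),(45,255,255)),(200,230,262,300),.034,40)
# board ellipse
m=cv2.inRange(hsv,(0,60,20),(20,255,130));rects(m,(190,180,355,322),.012,2000)
for p in((199,255),(272,187),(349,255),(340,290),(215,215),(325,207)): print(p,onz(c,p,.012).round(4))
print("tab",onz(c,(334,155),.0615),onz(c,(373,152),.0615))
print("free",onz(c,(316,258),.012))
cv2.imwrite("pics/w1c.png",cv2.resize(np.vstack([c["frame"][20:320,195:395]]),None,fx=2.6,fy=2,interpolation=2)[:600])
E
```

```text
(345, 70) [ 18 177 238]
(332, 75) [ 22 136 238]
(345, 110) [ 17 151 164]
(325, 60) [ 19  63 223]
(366, 80) [ 19  63 228]
(310, 250) [ 12 182 125]
(269, 210) [ 19 149 238]
(318, 45, 375, 128) 0.043 px [328  58] [364 116] [572.6 -89.5] [36.8 60.3] 7.8
(318, 45, 375, 128) 0.043 px [328  58] [363 115] [572.6 -89.4] [35.9 59.3] 8.2
(240, 190, 300, 240) 0.02 px [245 204] [291 231] [ 476.3 -251.9] [61.  37.3] 0.2
(250, 285, 310, 318) 0.02 px [255 295] [297 317] [ 482.9 -383.7] [60.5 35.3] 0.3
(200, 230, 262, 300) 0.034 px [224 252] [246 286] [ 434.1 -322. ] [51.9 23.4] 73.6
(190, 180, 355, 322) 0.012 px [190 187] [354 321] [ 475.  -312.9] [240.6 201.2] 0.3
(199, 255) [ 0.3775 -0.3091  0.012 ]
(272, 187) [ 0.4818 -0.2123  0.012 ]
(349, 255) [ 0.5855 -0.3082  0.012 ]
(340, 290) [ 0.5742 -0.3623  0.012 ]
(215, 215) [ 0.4041 -0.251   0.012 ]
(325, 207) [ 0.5515 -0.2392  0.012 ]
tab [ 0.55984618 -0.16400631  0.0615    ] [ 0.60376908 -0.16045783  0.0615    ]
free [ 0.53977124 -0.31292896  0.012     ]
```

View pics/w1c.png

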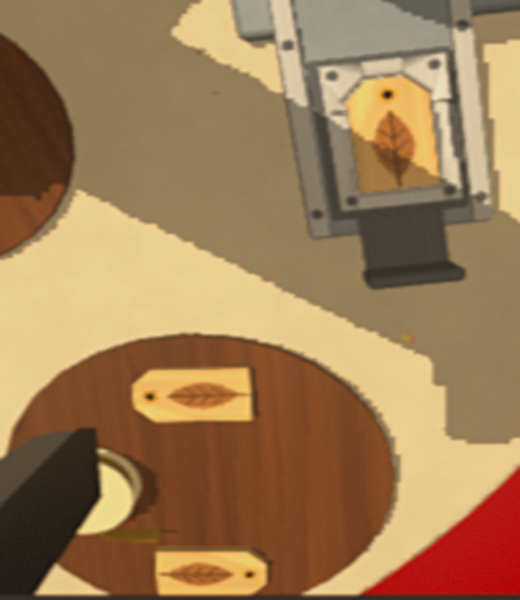

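Tag in die at (0.5726, -0.0895), size 60.3 x 36.8 as required, press yaw about +8°; tab check agrees within 7 mm; board centre (0.4815, -0.317), radius 104 mm. Free spot: (0.541, -0.317), length along y.

```bash
python3 d.py 0.5726 -0.0895 0.14 -82; python3 -m inch '[[-0.05,0.06,0.016,0,-4,0,0.5],[-0.102,0.12,0.0325,0,-8,0,0.5],[-0.102,0.14,0.0325,0,-8,0,0.5],[-0.102,0.14,0.0325,0,-8,0,0.5],[-0.102,0.14,0.0325,0,-8,0,0.5],[-0.102,0.14,0.0325,0,-8,0,0.5]]'; python3 d.py 0.5726 -0.0895 0.0445 -82
```

```text
delta [-0.1024  0.1392  0.0332] [ 0.1 -7.9 -0. ] F [ 0.9 -0.6 -1. ]
time_s: 2.13
tcp_pos: [0.5698, -0.0888, 0.1364]
tcp_rot: [-1.577, 0.003, -1.429]
ft_force: [0.2, -0.3, 0.8]
grip_width: 0.054
delta [0.0014 0.0919 0.0033] [ 0.4  0.1 -0.2] F [ 0.2 -0.3  0.8]
```

```bash
python3 -m inch '[[0.001,0.03,0.002,0,0,0,0.5],[0.001,0.06,0.002,0,0,0,0.5],[0.001,0.08,0.002,0,0,0,0.5],[0.001,0.09,0.002,0,0,0,0.5],[0.001,0.092,0.002,0,0,0,0.5],[0.001,0.092,0.002,0,0,0,0.5]]'; python3 d.py 0.5726 -0.0895 0.0445 -82; python3 - <<'E'
from h import *
c=cam("wrist");cv2.imwrite("pics/w2.png",c["frame"])
E
```

```text
time_s: 2.63
tcp_pos: [0.5757, -0.0919, 0.0493]
tcp_rot: [-1.569, -0.001, -1.431]
ft_force: [0.1, 0.3, -0.1]
grip_width: 0.0464
delta [-0.0028  0.0048 -0.0027] [-0.1  0.   0.1] F [ 0.1  0.3 -0.1]
```

View pics/w2.png

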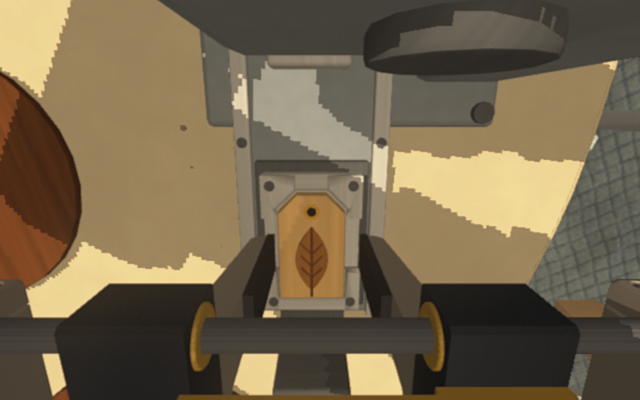

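Wrist close view: jaws straddle the tag (centre ~(312,247)), eyelet up at (312,212), nothing touched.

```bash
python3 - <<'E'
from h import *
c=cam("wrist");s=manip.sense();print(s["tcp_pos"],s["tcp_rot"])
hsv=cv2.cvtColor(c["frame"],cv2.COLOR_BGR2HSV)
for p in((283,250),(335,280),(312,200),(355,250)): print(hsv[p[1],p[0]])
m=np.zeros((400,640),np.uint8);m[185:302,268:356]=cv2.inRange(hsv,(5,95,50),(25,255,255))[185:302,268:356]
m=cv2.morphologyEx(m,cv2.MORPH_CLOSE,np.ones((5,5),np.uint8));m=cv2.morphologyEx(m,cv2.MORPH_OPEN,np.ones((5,5),np.uint8))
k=max(cv2.findContours(m,0,1)[0],key=cv2.contourArea)
w=np.array([onz(c,p[0],.043) for p in k]);T=Rn.from_euler('xyz',s["tcp_rot"]).inv().apply(w-s["tcp_pos"])*1000
r=cv2.minAreaRect(T[:,[0,2]].astype(np.float32));print("tool x,z mm",r,T.min(0),T.max(0))
r=cv2.minAreaRect((w[:,:2]*1000).astype(np.float32));print("world",r, k[:,0].min(0),k[:,0].max(0))
E
```

```text
[ 0.57652874 -0.09162469  0.05023833] [-1.5672729  -0.00207004 -1.42992784]
[ 17 154 161]
[ 16 153 173]
[ 17 153 165]
[ 19  62 152]
tool x,z mm ((-3.8373870849609375, -3.483266830444336), (36.025779724121094, 60.38301086425781), 89.89006042480469) [-34.02149676   7.11600251 -21.54560106] [26.36885233  7.34396083 14.51980965]
world ((572.5685424804688, -88.32559204101562), (36.025970458984375, 60.38294219970703), 7.961672306060791) [276 192] [343 296]
```

```bash
python3 -m inch '[[-0.0038,0.002,-0.0035,0,0,0,0.5],[-0.0038,0.0055,-0.0035,0,0,0,0.5],[-0.0038,0.0055,-0.0035,0,0,0,0.5],[-0.0038,0.0055,-0.0035,0,0,0,0.5]]'; python3 -m inch '[[0,0,0,0,0,0,0.3],[0,0,0,0,0,0,0.2],[0,0,0,0,0,0,0.2],[0,0,0,0,0,0,0.2],[0,0,0,0,0,0,0.2]]';python3 d.py 0.5726 -0.0883 0.0445 -82
```

```text
time_s: 3.07
tcp_pos: [0.5708, -0.0869, 0.0423]
tcp_rot: [-1.571, -0.0, -1.429]
ft_force: [-1.1, 0.7, -0.3]
grip_width: 0.0459
time_s: 3.48
tcp_pos: [0.5711, -0.0871, 0.0424]
tcp_rot: [-1.57, -0.0, -1.429]
ft_force: [-0.4, 0.4, -0.7]
grip_width: 0.0357
delta [ 0.0014 -0.0021  0.0013] [-0.   0.1  0. ] F [-0.4  0.4 -0.7]
```

```bash
python3 -m inch '[[0,-0.02,0,0,0,0,0.2],[0,-0.05,0,0,0,0,0.2],[0.01,-0.075,-0.003,0,0,0,0.2],[0.05,-0.078,-0.014,0,2,0,0.2],[0.09,-0.078,-0.025,0,4,0,0.2],[0.13,-0.078,-0.036,0,6,0,0.2],[0.17,-0.078,-0.047,0,8,0,0.2],[0.205,-0.07,-0.057,0,8,0,0.2],[0.2234,-0.06,-0.0621,0,8,0,0.2],[0.2234,-0.04,-0.0621,0,8,0,0.2],[0.2234,-0.03,-0.0621,0,8,0,0.2],[0.2234,-0.03,-0.0621,0,8,0,0.2]]'; python3 -m inch '[[0,0,0,0,0,0,0.2],[0,0,0,0,0,0,0.2]]';python3 d.py 0.541 -0.317 0.0205 -90; python3 - <<'E'
from h import *
c=cam("wrist");cv2.imwrite("pics/w3.png",c["frame"])
E
```

```text
time_s: 4.48
tcp_pos: [0.539, -0.3153, 0.0689]
tcp_rot: [-1.575, 0.004, -1.569]
ft_force: [0.5, 0.9, 0.4]
grip_width: 0.0354
time_s: 4.65
tcp_pos: [0.5416, -0.3165, 0.0731]
tcp_rot: [-1.57, -0.001, -1.568]
ft_force: [-0.1, 0.1, -0.0]
grip_width: 0.0353
delta [ 0.0005  0.0526 -0.0006] [-0.   0.2  0. ] F [-0.1  0.1 -0. ]
```

View pics/w3.png

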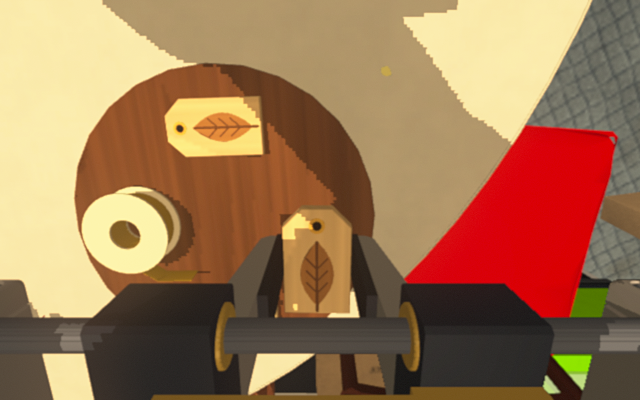

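Tag is firmly held, flat, above the free area at right of the board; spool (126,230) and tags clear. Lowering and releasing.

```bash
python3 -m inch '[[0,0.02,0,0,0,0,0.2],[0,0.04,0,0,0,0,0.2],[0,0.049,0,0,0,0,0.2],[0,0.052,0,0,0,0,0.2],[0,0.052,0,0,0,0,0.2],[0,0.052,0,0,0,0,0.2]]'; python3 -m inch '[[0,0,0,0,0,0,0.3],[0,0,0,0,0,0,0.48],[0,0,0,0,0,0,0.48],[0,0,0,0,0,0,0.48]]';python3 -m inch '[[0,-0.02,0,0,0,0,0.48],[0,-0.06,0,0,0,0,0.48],[0,-0.1,0,0,0,0,0.48],[0,-0.14,0,0,0,0,0.48],[0,-0.15,0,0,0,0,0.48],[0,-0.15,0,0,0,0,0.48]]'; python3 - <<'E'
from h import *
c=cam("wrist");cv2.imwrite("pics/w4.png",c["frame"])
hsv=cv2.cvtColor(c["frame"],cv2.COLOR_BGR2HSV)
for k,w in mask_blobs(c,.020,(8,60,130),(25,220,255),300,20000):
    r=cv2.minAreaRect((w*1000).astype(np.float32));print(np.round(r[0],1),np.round(r[1],1),round(r[2],1))
E
python3 d.py 0.41 0.31 0.25 90; python3 -c "
from plant import manip;print(manip.sense()['q'])"
```

```text
time_s: 5.2
tcp_pos: [0.5417, -0.3172, 0.0213]
tcp_rot: [-1.57, -0.001, -1.568]
ft_force: [-0.6, 0.1, -0.6]
grip_width: 0.0354
time_s: 5.53
tcp_pos: [0.5411, -0.3171, 0.0205]
tcp_rot: [-1.57, -0.0, -1.569]
ft_force: [0.3, 0.5, -0.1]
grip_width: 0.0438
time_s: 6.03
tcp_pos: [0.5432, -0.319, 0.1755]
tcp_rot: [-1.564, -0.006, -1.569]
ft_force: [-0.2, 0.1, -0.6]
grip_width: 0.0439
[ 557.9 -543.2] [24.8 44.4] 3.3
[ 606.3 -534.3] [39.4 33.9] 1.8
[ 249.8 -537.4] [63.5 24.3] 89.8
[ 367.2 -164.2] [39.2 17.4] 0.2
delta [-0.6278 -0.08   -0.1303] [   0.2 -179.9    0.3] F [ 0.2 -0.5 -0.3]
[-7.22495925e-01  3.30027647e-01  1.49528407e+00  2.82188331e-05
  1.31256176e+00 -7.24454824e-01]
```

Released at 0.0205 with tag on the board. Now I go over the press (high) to the blanks.

```bash
python3 -m inch '[[-0.02,-0.03,-0.015,0,0,0,0.6],[-0.045,-0.06,-0.03,0,0,0,0.6],[-0.07,-0.09,-0.045,0,0,0,0.6],[-0.1,-0.115,-0.06,0,0,0,0.6],[-0.13,-0.14,-0.075,0,0,0,0.6],[-0.16,-0.155,-0.09,0,0,0,0.6],[-0.195,-0.155,-0.105,0,0,0,0.6],[-0.23,-0.155,-0.12,0,0,0,0.6],[-0.27,-0.155,-0.13,0,0,0,0.6],[-0.31,-0.155,-0.14,0,0,0,0.6],[-0.35,-0.155,-0.14,0,0,0,0.6],[-0.39,-0.155,-0.14,0,0,0,0.6]]'; python3 -m inch '[[-0.04,0,0,0,0,0,0.6],[-0.08,0,0,0,0,0,0.6],[-0.12,0.01,0,0,0,0,0.6],[-0.16,0.02,0,0,0,0,0.6],[-0.2,0.04,0,0,0,0,0.6],[-0.24,0.07,0,0,0,0,0.6],[-0.27,0.1,0,0,0,0,0.6],[-0.28,0.13,0,0,0,0,0.6],[-0.28,0.14,0,0,0,0,0.6],[-0.28,0.14,0,0,0,0,0.6],[-0.28,0.14,0,0,0,0,0.6]]'; cat > m.py <<'E'
from h import *
s=manip.sense();c=cam("wrist");cv2.imwrite("pics/w5.png",c["frame"]);print(s["tcp_pos"],s["tcp_rot"])
for k,w in mask_blobs(c,.008,(5,95,130),(25,255,255),300,20000):
    k2=k[:,0]
    r=cv2.minAreaRect((w*1000).astype(np.float32));print("px",k2.min(0),k2.max(0),np.round(r[0],1),np.round(r[1],1),round(r[2],1),"area",round(cv2.contourArea((w*1000).astype(np.float32))))
E
python3 m.py
```

```text
time_s: 7.08
tcp_pos: [0.3986, 0.0744, 0.3227]
tcp_rot: [-1.575, 0.0, -1.57]
ft_force: [0.9, -0.2, -0.5]
grip_width: 0.0548
time_s: 8.0
tcp_pos: [0.3989, 0.3517, 0.1839]
tcp_rot: [-1.574, -0.002, -1.569]
ft_force: [-0.0, 0.5, 0.3]
grip_width: 0.0553
[0.39895    0.35165606 0.18394599] [-1.57376721 -0.00207857 -1.56907639]
px [362 364] [416 394] [488.4 111.3] [66.8 44.2] 0.3 area 1560
px [221 354] [276 389] [308.8 133.4] [82.4 37.2] 38.4 area 1735
px [431 269] [463 286] [543.8 244.7] [21.1 35.1] 68.6 area 409
px [487 182] [547 211] [609.5 342.8] [28.2 64.2] 84.0 area 414
px [138 103] [163 145] [231.9 412.2] [22.5 38.8] 19.6 area 540
```

View pics/w5.png

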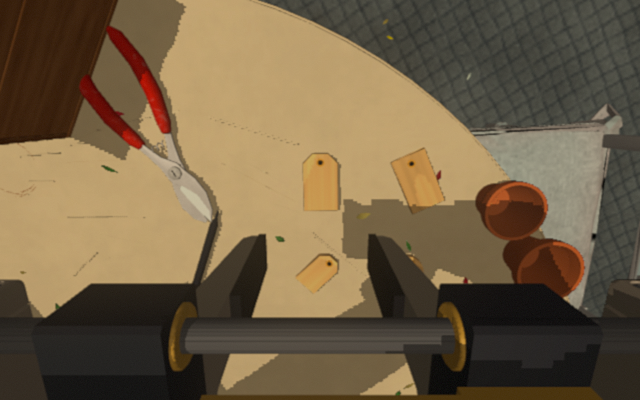

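The matching blank is at (321,181), clipped end and eyelet at top (+y); oblong at (418,180), small one at (318,272).

```bash
python3 - <<'E'
from h import *
c=cam("wrist");hsv=cv2.cvtColor(c["frame"],cv2.COLOR_BGR2HSV).astype(int)
print(hsv[190,296:346,:].tolist()[::3]); 
for p in((303,181),(340,181),(321,153),(321,210.5)):print(onz(c,p,.008).round(4))
E
```

```text
[[19, 106, 193], [19, 106, 195], [18, 142, 182], [17, 156, 200], [18, 152, 200], [18, 153, 201], [18, 153, 200], [18, 151, 201], [18, 152, 200], [18, 153, 201], [18, 157, 200], [18, 153, 200], [18, 151, 201], [17, 154, 176], [19, 106, 130], [19, 106, 194], [19, 105, 191]]
[0.3863 0.3574 0.008 ]
[0.4245 0.3575 0.008 ]
[0.4048 0.3862 0.008 ]
[0.405  0.3257 0.008 ]
```

```bash
python3 -m inch '[[-0.004,0.04,0.006,0,0,0,0.55],[-0.004,0.08,0.006,0,0,0,0.55],[-0.004,0.11,0.006,0,0,0,0.55],[-0.004,0.134,0.006,0,0,0,0.55],[-0.004,0.134,0.006,0,0,0,0.55],[-0.004,0.134,0.006,0,0,0,0.55],[-0.004,0.134,0.006,0,0,0,0.55]]'; cat > m2.py <<'E'
import sys;from h import *
z=float(sys.argv[1]);x0,y0,x1,y1=map(int,sys.argv[2:6])
s=manip.sense();c=cam("wrist");cv2.imwrite(sys.argv[6],c["frame"]);print(np.round(s["tcp_pos"],4),np.round(s["tcp_rot"],4),s["grip_width"])
hsv=cv2.cvtColor(c["frame"],cv2.COLOR_BGR2HSV);m=np.zeros((400,640),np.uint8)
m[y0:y1,x0:x1]=cv2.inRange(hsv,(5,128,50),(25,255,255))[y0:y1,x0:x1]
m=cv2.morphologyEx(m,cv2.MORPH_CLOSE,np.ones((5,5),np.uint8));m=cv2.morphologyEx(m,cv2.MORPH_OPEN,np.ones((5,5),np.uint8))
k=max(cv2.findContours(m,0,1)[0],key=cv2.contourArea)
w=np.array([onz(c,p[0],z) for p in k]);T=Rn.from_euler('xyz',s["tcp_rot"]).inv().apply(w-s["tcp_pos"])*1000
print("px",k[:,0].min(0),k[:,0].max(0))
print("tool x,z mm",cv2.minAreaRect(T[:,[0,2]].astype(np.float32)))
print("world",cv2.minAreaRect((w[:,:2]*1000).astype(np.float32)))
E
python3 m2.py .008 265 130 370 310 pics/w6.png
```

```text
time_s: 8.68
tcp_pos: [0.408, 0.3574, 0.0543]
tcp_rot: [-1.566, 0.002, -1.57]
ft_force: [0.3, 0.9, 0.8]
grip_width: 0.0504
[0.408  0.3574 0.0543] [-1.5664  0.0023 -1.5697] 0.05043158655394
px [280 186] [334 273]
tool x,z mm ((1.3667621612548828, -6.070140838623047), (60.58417892456055, 35.55984115600586), 0.7852463722229004)
world ((402.10931396484375, 356.14117431640625), (35.56020736694336, 60.58436965942383), 0.8484711647033691)
```

```bash
python3 -m inch '[[0.001,0.01,-0.004,0,-0.5,0,0.55],[0.001,0.01,-0.004,0,-0.5,0,0.55],[0.001,0.01,-0.004,0,-0.5,0,0.55],[0.001,0.01,-0.004,0,-0.5,0,0.55],[0.001,0.01,-0.004,0,-0.5,0,0.55]]'; python3 m2.py .008 255 130 380 320 pics/w6.png
```

```text
time_s: 9.15
tcp_pos: [0.4018, 0.3559, 0.0416]
tcp_rot: [-1.57, 0.0, -1.56]
ft_force: [-0.3, 0.3, 0.0]
grip_width: 0.0504
[0.4018 0.3559 0.0416] [-1.5703e+00  2.0000e-04 -1.5600e+00] 0.05040953250137928
px [288 188] [346 279]
tool x,z mm ((-0.3467578887939453, 0.42388343811035156), (60.13337326049805, 35.911251068115234), 0.3369951546192169)
world ((402.24951171875, 356.21221923828125), (35.91123962402344, 60.13335418701172), 0.9537731409072876)
```

```bash
python3 -m inch '[[0,0.015,0,0,0,0,0.55],[0,0.027,0,0,0,0,0.55],[0,0.032,0,0,0,0,0.55],[0,0.032,0,0,0,0,0.55],[0,0.032,0,0,0,0,0.55],[0,0.032,0,0,0,0,0.4],[0,0.032,0,0,0,0,0.2],[0,0.032,0,0,0,0,0.2],[0,0.032,0,0,0,0,0.2],[0,0.032,0,0,0,0,0.2],[0,0.032,0,0,0,0,0.2]]';  python3 -m inch '[[0,-0.02,0,0,0,0,0.2],[0,-0.05,0,0,0,0,0.2],[0,-0.09,0,0,0,0,0.2],[0,-0.13,0,0,0,0,0.2],[0,-0.13,0,0,0,0,0.2],[0,-0.13,0,0,0,0,0.2],[0,-0.13,0,0,0,0,0.2]]'; cat > m3.py <<'E'
import sys;from h import *
# blank held: top face ~ 8 mm above its underside; z of top given relative to TCP
dz=float(sys.argv[1]);x0,y0,x1,y1=map(int,sys.argv[2:6])
s=manip.sense();c=cam("wrist");cv2.imwrite(sys.argv[6],c["frame"]);print(np.round(s["tcp_pos"],4),np.round(s["tcp_rot"],4),s["grip_width"])
hsv=cv2.cvtColor(c["frame"],cv2.COLOR_BGR2HSV);m=np.zeros((400,640),np.uint8)
m[y0:y1,x0:x1]=cv2.inRange(hsv,(5,128,50),(25,255,255))[y0:y1,x0:x1]
m=cv2.morphologyEx(m,cv2.MORPH_CLOSE,np.ones((5,5),np.uint8));m=cv2.morphologyEx(m,cv2.MORPH_OPEN,np.ones((5,5),np.uint8))
k=max(cv2.findContours(m,0,1)[0],key=cv2.contourArea)
M=np.array(c["tool_from_camera"]);P=[]
for p in k[:,0]:
    d=M[:3,:3]@[(p[0]-c["cx"])/f(c),(p[1]-c["cy"])/f(c),1];P.append((M[:3,3]+d*(dz-M[1,3])/d[1])*1000)
P=np.array(P);print("px",k[:,0].min(0),k[:,0].max(0));print("tool x,z mm",cv2.minAreaRect(P[:,[0,2]].astype(np.float32)))
E
python3 m3.py 0.0017 255 170 380 320 pics/w7.png
```

```text
time_s: 10.12
tcp_pos: [0.4016, 0.3557, 0.0092]
tcp_rot: [-1.571, -0.0, -1.56]
ft_force: [-0.2, -0.9, -0.7]
grip_width: 0.0353
time_s: 10.7
tcp_pos: [0.4013, 0.3555, 0.1387]
tcp_rot: [-1.571, -0.0, -1.56]
ft_force: [-0.8, 0.6, -1.4]
grip_width: 0.0358
[0.4013 0.3555 0.1387] [-1.5714e+00 -3.0000e-04 -1.5602e+00] 0.03578736672667425
px [282 200] [351 317]
tool x,z mm ((2.3757858276367188, 0.3740043640136719), (67.41162872314453, 36.30400848388672), 0.252109169960022)
```

View pics/w7.png

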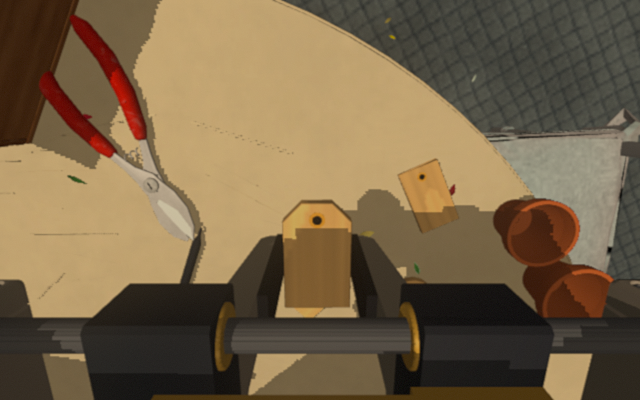

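Blank is held square and flat (rows 200–307, centred between the jaws). Carrying it over the press to the die.

```bash
python3 -m inch '[[0,-0.04,0,0,0,0,0.2],[0.02,-0.075,0,0,0,0,0.2],[0.05,-0.105,0,0,0,0,0.2],[0.08,-0.135,0,0,0,0,0.2],[0.11,-0.16,0,0,0,0,0.2],[0.145,-0.18,0,0,0,0,0.2],[0.185,-0.19,0,0,0,0,0.2],[0.225,-0.19,0,0,0,0,0.2],[0.265,-0.19,0,0,0,0,0.2],[0.305,-0.19,0,0,0,0,0.2],[0.345,-0.19,0,0,0,0,0.2],[0.385,-0.19,0,0,0,0,0.2]]'; python3 -m inch '[[0.04,0,0.01,0,-1,0,0.2],[0.08,0.01,0.03,0,-3,0,0.2],[0.09,0.03,0.06,0,-5,0,0.2],[0.09,0.06,0.085,0,-7,0,0.2],[0.09,0.09,0.11,0,-7.4,0,0.2],[0.09,0.12,0.135,0,-7.4,0,0.2],[0.09,0.15,0.16,0,-7.4,0,0.2],[0.09,0.18,0.17,0,-7.4,0,0.2],[0.09,0.19,0.17,0,-7.4,0,0.2],[0.09,0.19,0.17,0,-7.4,0,0.2],[0.09,0.19,0.17,0,-7.4,0,0.2]]'; python3 d.py 0.572 -0.0887 0.075 -82
```

```text
time_s: 11.75
tcp_pos: [0.4047, -0.0309, 0.3273]
tcp_rot: [-1.574, 0.001, -1.56]
ft_force: [0.8, -0.3, 0.0]
grip_width: 0.0357
time_s: 12.67
tcp_pos: [0.5756, -0.1172, 0.1385]
tcp_rot: [-1.573, 0.001, -1.431]
ft_force: [-0.6, 0.2, 0.9]
grip_width: 0.0356
delta [-0.0286  0.0635  0.0006] [ 0.1  0.  -0.1] F [-0.6  0.2  0.9]
```

```bash
python3 -m inch '[[-0.015,0.02,0.001,0,0,0,0.2],[-0.0286,0.045,0.001,0,0,0,0.2],[-0.0286,0.0635,0.001,0,0,0,0.2],[-0.0286,0.0635,0.001,0,0,0,0.2],[-0.0286,0.0635,0.001,0,0,0,0.2],[-0.0286,0.0635,0.001,0,0,0,0.2],[-0.0286,0.0635,0.001,0,0,0,0.2]]';python3 d.py 0.572 -0.0887 0.055 -82; python3 -c "
from h import *
c=cam('wrist');cv2.imwrite('pics/w8.png',c['frame'][100:340,180:440].repeat(2,0).repeat(2,1))"
```

```text
time_s: 13.25
tcp_pos: [0.5754, -0.09, 0.0786]
tcp_rot: [-1.567, -0.002, -1.432]
ft_force: [-0.9, 0.3, -0.7]
grip_width: 0.0351
delta [-0.0019  0.0235 -0.0033] [-0.2 -0.   0.1] F [-0.9  0.3 -0.7]
```

View pics/w8.png

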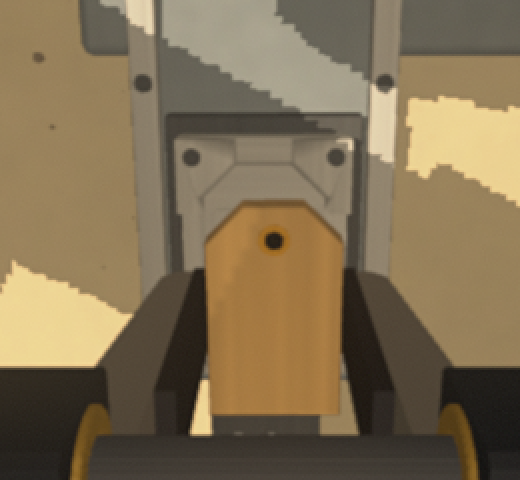

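Blank above the die; die screws at crop (191,157)/(336,157) give a die centre ~3 mm to the left of the blank, agreeing with the computed −3.3 mm shift.

```bash
python3 -m inch '[[-0.0015,0.012,-0.003,0,0,0,0.2],[-0.0015,0.02,-0.003,0,0,0,0.2],[-0.0015,0.02,-0.003,0,0,0,0.2],[-0.0015,0.02,-0.003,0,0,0,0.2],[-0.0015,0.02,-0.003,0,0,0,0.2]]'; python3 - <<'E'
from h import *
c=cam("wrist");s=manip.sense();print(s["tcp_pos"]);g=c["frame"][100:340,180:440]
cv2.imwrite("pics/w9.png",cv2.resize(g,None,fx=3,fy=2.4,interpolation=2)[:580])
E
python3 d.py 0.572 -0.0887 0.045 -82
```

```text
time_s: 13.72
tcp_pos: [0.5704, -0.0879, 0.0555]
tcp_rot: [-1.571, 0.0, -1.431]
ft_force: [0.0, 0.5, -0.1]
grip_width: 0.0354
[ 0.57064185 -0.08797627  0.05579408]
delta [0.0009 0.0108 0.0012] [-0.  0.  0.] F [-0.2 -0.5  0.2]
```

View pics/w9.png

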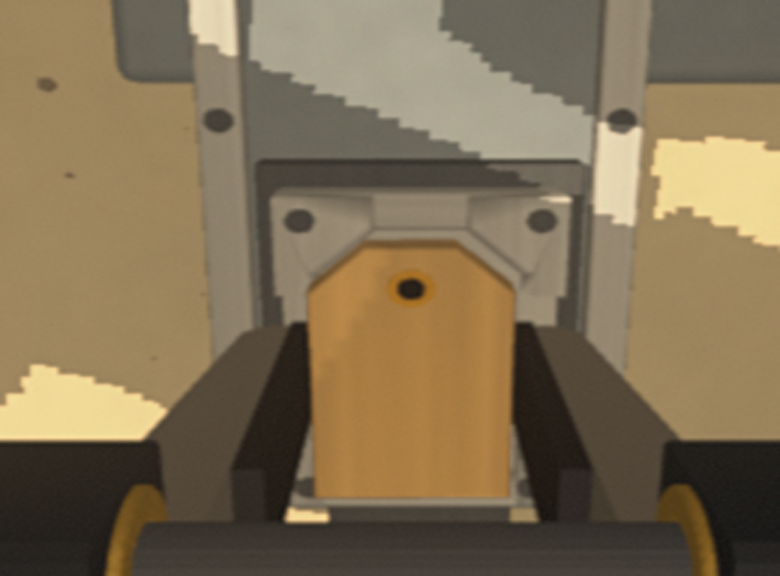

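```bash
python3 -m inch '[[0.0008,0.002,0.0017,0,0,0,0.2],[0.0008,0.005,0.0017,0,0,0,0.2],[0.0008,0.008,0.0017,0,0,0,0.2],[0.0008,0.0105,0.0017,0,0,0,0.2],[0.0008,0.0115,0.0017,0,0,0,0.2],[0.0008,0.012,0.0017,0,0,0,0.2],[0.0008,0.012,0.0017,0,0,0,0.2]]';  python3 d.py 0.572 -0.0887 0.0442 -82
```

```text
time_s: 14.35
tcp_pos: [0.5722, -0.0884, 0.0441]
tcp_rot: [-1.571, 0.0, -1.431]
ft_force: [-1.8, 1.2, 2.8]
grip_width: 0.0355
delta [ 0.0003 -0.0001 -0.0002] [ 0.  0. -0.] F [-1.8  1.2  2.8]
```

Seated height as expected (TCP 0.0441, 2.8 N up). Release and check the fit.

```bash
python3 -m inch '[[0,0,0,0,0,0,0.3],[0,0,0,0,0,0,0.45],[0,0,0,0,0,0,0.45],[0,0,0,0,0,0,0.45],[0,-0.01,0,0,0,0,0.45],[0,-0.03,0,0,0,0,0.45],[0.02,-0.05,0,0,0,0,0.45],[0.05,-0.06,0,0,0,0,0.45],[0.07,-0.06,0,0,0,0,0.45],[0.07,-0.06,0,0,0,0,0.45],[0.07,-0.06,0,0,0,0,0.45],[0.07,-0.06,0,0,0,0,0.45]]'; python3 m2.py .043 230 60 400 300 pics/w10.png; python3 - <<'E'
from h import *
w=cv2.imread("pics/w10.png");a,b=cam("scene"),cam("side")
A=cv2.resize(a["frame"][185:305,230:370],None,fx=2.8,fy=2.8,interpolation=2);B=cv2.resize(b["frame"][150:250,250:390],None,fx=2.8,fy=2.8,interpolation=2)
W=cv2.resize(w[20:340,160:480],(336,336));o=np.zeros((336+280,800,3),np.uint8);o[:336,:392]=A;o[336:616,:392]=B;o[:336,400:736]=W
cv2.imwrite("pics/o11.png",o[:600])
for c,n,box in((a,"sc",(330,180,365,205)),(b,"si",(285,185,320,220))):
    x0,y0,x1,y1=box;m=(c["frame"][y0:y1,x0:x1].max(2)<45).astype(np.uint8)
    k=max(cv2.findContours(m,0,1)[0],key=cv2.contourArea);r=cv2.minAreaRect(k);p=np.array(r[0])+[x0,y0];print(n,p,r[1],onz(c,p,.244))
E
```

```text
time_s: 15.35
tcp_pos: [0.5816, -0.1569, 0.1035]
tcp_rot: [-1.572, 0.001, -1.431]
ft_force: [0.3, 1.2, -0.1]
grip_width: 0.0414
[ 0.5816 -0.1569  0.1035] [-1.5715e+00  1.1000e-03 -1.4310e+00] 0.04144004603295412
px [290  71] [345 166]
tool x,z mm ((-69.04449462890625, 0.8175048828125), (59.43416976928711, 35.332862854003906), 0.03451711684465408)
world ((572.7832641601562, -88.3970947265625), (35.33286666870117, 59.43421173095703), 8.044556617736816)
sc [346.44117546 192.23529434] (16.97749137878418, 4.123105525970459) [0.48159568 0.07627933 0.244     ]
si [298.20260143 203.88661766] (6.401963233947754, 20.425312042236328) [0.48123787 0.08143533 0.244     ]
```

Picture budget is spent; numbers go on: the blank measures at (572.8, -88.4) mm, yaw 8.0°, same as the old tag in the cavity and not oversized, so seated. Bar at (0.4814, 0.079) from both views. Now behind the tab, leaning the tool back 20° to keep the camera off the head.

```bash
python3 -m inch '[[0.02,0,0,0,0,0,0.2],[0.046,0,0,0,0,5,0],[0.046,0,0,0,0,10,0],[0.046,0,0,0,0,15,0],[0.046,0,0,0,0,20,0],[0.046,0,0,0,0,20,0],[0.046,0.02,0,0,0,20,0],[0.046,0.04,0,0,0,20,0],[0.046,0.0535,0,0,0,20,0],[0.046,0.0535,0,0,0,20,0],[0.046,0.0535,0,0,0,20,0]]'; python3 -m inch '[[-0.0094,0.0034,0,0,0,0,0],[-0.0188,0.0068,0,0,0,0,0],[-0.0188,0.0068,0,0,0,0,0]]'; python3 -c "
from plant import manip;s=manip.sense();print(s['q'])"; python3 m2.py .043 200 0 420 260 pics/w12.png
```

```text
time_s: 16.42
tcp_pos: [0.588, -0.202, 0.0497]
tcp_rot: [-1.572, 0.35, -1.43]
ft_force: [-0.3, -0.2, 0.6]
grip_width: 0.0001
time_s: 16.67
tcp_pos: [0.5861, -0.1817, 0.0516]
tcp_rot: [-1.57, 0.348, -1.429]
ft_force: [-0.4, 0.1, 0.3]
grip_width: 0.0004
[-0.62772645  0.58112167  1.45058946  0.25419986  1.36327273 -0.8538867 ]
[ 0.5861 -0.1817  0.0516] [-1.5695  0.3484 -1.4289] 0.00041353189409349046
px [285  36] [347 138]
tool x,z mm ((-88.19570922851562, -0.1336193084716797), (57.03715133666992, 35.329612731933594), 0.5130180716514587)
world ((572.3040771484375, -85.68816375732422), (35.32998275756836, 60.64740753173828), 8.58891487121582)
```

```bash
python3 -m inch '[[-0.005,0.0018,0,0,0,0,0],[-0.014,0.0051,0,0,0,0,0],[-0.0235,0.0085,0,0,0,0,0],[-0.033,0.012,0,0,0,0,0],[-0.0425,0.0155,0,0,0,0,0],[-0.052,0.019,0,0,0,0,0],[-0.061,0.0222,0,0,0,0,0],[-0.07,0.0255,0,0,0,0,0],[-0.079,0.0287,0,0,0,0,0],[-0.087,0.0317,0,0,0,0,0],[-0.094,0.0342,0,0,0,0,0],[-0.094,0.0342,0,0,0,0,0]]'; python3 -m inch '[[-0.003,0.0011,0,0,0,0,0],[-0.006,0.0022,0,0,0,0,0],[-0.009,0.0033,0,0,0,0,0],[-0.012,0.0044,0,0,0,0,0]]'
```

```text
time_s: 17.72
tcp_pos: [0.5708, -0.0823, 0.0499]
tcp_rot: [-1.573, 0.351, -1.43]
ft_force: [-0.5, -0.3, -0.4]
grip_width: 0.0005
time_s: 18.05
tcp_pos: [0.5694, -0.0719, 0.0499]
tcp_rot: [-1.572, 0.349, -1.432]
ft_force: [-1.4, -2.2, -1.0]
grip_width: 0.0007
```

```bash
python3 -m inch '[[-0.0019,0.0007,0,0,0,0,0],[-0.0038,0.0014,0,0,0,0,0],[-0.0038,0.0014,0,0,0,0,0]]'; python3 -m inch '[[-0.0019,0.0007,0,0,0,0,0],[-0.0038,0.0014,0,0,0,0,0],[-0.0038,0.0014,0,0,0,0,0]]'
```

```text
time_s: 18.3
tcp_pos: [0.5693, -0.0707, 0.05]
tcp_rot: [-1.571, 0.343, -1.431]
ft_force: [-2.2, -10.5, -0.8]
grip_width: 0.0005
time_s: 18.55
tcp_pos: [0.5693, -0.0702, 0.0501]
tcp_rot: [-1.571, 0.336, -1.431]
ft_force: [-4.3, -20.7, -1.9]
grip_width: 0.0005
```

Slide is against its stop (force climbed to 21 N with no further travel). Backing off, rising, and verifying the tab's position.

```bash
python3 -m inch '[[0.02,-0.007,0,0,0,0,0],[0.05,-0.018,0,0,0,0,0],[0.056,-0.0205,0,0,0,0,0],[0.0423,-0.0581,0,0,0,-5,0],[0.0286,-0.0957,0,0,0,-10,0],[0.015,-0.1333,0,0,0,-15,0],[0.0013,-0.1709,0,0,0,-20,0],[-0.0124,-0.2085,0,0,0,-20,0],[-0.0261,-0.2461,0,0,0,-20,0],[-0.0363,-0.2743,0,0,0,-20,0],[-0.0363,-0.2743,0,0,0,-20,0],[-0.0363,-0.2743,0,0,0,-20,0]]'; python3 - <<'E'
from h import *
c=cam("wrist");cv2.imwrite("pics/w13.png",c["frame"])
p0=np.array([.5727,-.0884]);y=np.array([-.139,.990]);x=np.array([.990,.139])
t=p0+y*.035
for dx in(-.022,.022):print("tab expected px",proj(c,[*(t+x*dx-y*.004),.0615]))
g=c["frame"].max(2);q=proj(c,[*t,.0615]).astype(int);print(q,g[q[1]-30:q[1]+40:2,q[0]].tolist())
E
python3 d.py 0.482 0.078 0.31 -82
```

```text
time_s: 19.55
tcp_pos: [0.5781, -0.1224, 0.3227]
tcp_rot: [-1.567, -0.001, -1.43]
ft_force: [0.2, 0.6, -0.7]
grip_width: 0.0003
tab expected px [297.26180295 119.12774488]
tab expected px [333.15491682 119.1713597 ]
[315 115] [73, 109, 111, 112, 112, 113, 113, 113, 113, 113, 114, 113, 114, 112, 96, 106, 98, 71, 104, 107, 108, 108, 107, 108, 108, 108, 107, 107, 106, 108, 107, 108, 107, 109, 107]
delta [-0.2116  0.0104 -0.0662] [-0.  0. -0.] F [-0.1 -0.1 -1.1]
```

Tab shows exactly at its home rows (113–119 px). Going to the lever bar.

```bash
python3 -m inch '[[-0.03,0,-0.02,0,0,0,0],[-0.07,0,-0.04,0,0,0,0],[-0.11,0,-0.067,0,0,0,0],[-0.15,0,-0.067,0,0,0,0],[-0.19,0,-0.067,0,0,0,0],[-0.2125,0.02,-0.067,0,0,0,0],[-0.2125,0.045,-0.067,0,0,0,0],[-0.2125,0.045,-0.067,0,0,0,0],[-0.2125,0.045,-0.067,0,0,0,0],[-0.2125,0.045,-0.067,0,0,0,0]]'; python3 d.py 0.4814 0.079 0.261 -82; python3 - <<'E'
import numpy as np
# TCP path rel. to contact: dz_tool (press x), dy_tool (down) for lever angles
for a in np.arange(0,1.26,.1).tolist()+[1.25]:
    print(round(a,2),"z",round(-.14*(np.cos(.84-a)-np.cos(.84)),4),"y",round(.14*(np.sin(.84)-np.sin(.84-a)),4))
E
```

```text
time_s: 20.43
tcp_pos: [0.4811, 0.0776, 0.2752]
tcp_rot: [-1.572, 0.0, -1.432]
ft_force: [0.1, 0.1, 0.8]
grip_width: 0.0003
delta [-0.0013  0.0142  0.0005] [ 0.1 -0.  -0. ] F [0.1 0.1 0.8]
0.0 z -0.0 y 0.0
0.1 z -0.0099 y 0.0098
0.2 z -0.0188 y 0.0206
0.3 z -0.0266 y 0.0323
0.4 z -0.0332 y 0.0446
0.5 z -0.0385 y 0.0576
0.6 z -0.0425 y 0.071
0.7 z -0.0452 y 0.0847
0.8 z -0.0464 y 0.0987
0.9 z -0.0463 y 0.1126
1.0 z -0.0448 y 0.1266
1.1 z -0.0418 y 0.1402
1.2 z -0.0376 y 0.1536
1.25 z -0.035 y 0.1601
```

```bash
python3 -m inch '[[0,0.014,0,0,0,0,0],[0,0.024,-0.01,0,0,0,0],[0,0.035,-0.019,0,0,0,0],[0,0.047,-0.0265,0,0,0,0],[0,0.059,-0.033,0,0,0,0],[0,0.072,-0.0385,0,0,0,0],[0,0.085,-0.0425,0,0,0,0],[0,0.099,-0.045,0,0,0,0],[0,0.113,-0.0465,0,0,0,0],[0,0.127,-0.0463,0,0,0,0],[0,0.141,-0.0448,0,0,0,0],[0,0.141,-0.0448,0,0,0,0]]'; python3 d.py 0.4814 0.079 0.261 -82
```

```text
time_s: 21.43
tcp_pos: [0.4371, 0.0709, 0.134]
tcp_rot: [-1.571, -0.0, -1.433]
ft_force: [-2.8, -1.3, 4.7]
grip_width: 0.0002
delta [-0.0019 -0.127   0.0449] [ 0.  -0.1  0. ] F [-2.8 -1.3  4.7]
```

```bash
python3 -m inch '[[0,0.007,0.0015,0,0,0,0],[0,0.013,0.003,0,0,0,0],[0,0.015,0.0035,0,0,0,0],[0,0.015,0.0035,0,0,0,0]]'; python3 -m inch '[[0,0.002,0.0005,0,0,0,0],[0,0.004,0.001,0,0,0,0],[0,0.004,0.001,0,0,0,0]]'
```

```text
time_s: 21.77
tcp_pos: [0.4413, 0.0715, 0.1207]
tcp_rot: [-1.57, -0.001, -1.432]
ft_force: [-3.9, -2.5, 6.9]
grip_width: 0.0005
time_s: 22.02
tcp_pos: [0.442, 0.0717, 0.1183]
tcp_rot: [-1.571, -0.002, -1.431]
ft_force: [-9.7, -2.9, 21.0]
grip_width: 0.0004
```

```bash
python3 -m inch '[[0,0.001,0,0,0,0,0],[0,0.002,0,0,0,0,0],[0,0.002,0,0,0,0,0],[0,0.002,0,0,0,0,0],[0,0.002,0,0,0,0,0]]'; python3 -m inch '[[0,-0.01,-0.002,0,0,0,0],[0,-0.022,-0.005,0,0,0,0],[0,-0.036,-0.0065,0,0,0,0],[0,-0.05,-0.0065,0,0,0,0],[0,-0.064,-0.0055,0,0,0,0],[0,-0.077,-0.003,0,0,0,0],[0,-0.09,0.001,0,0,0,0],[0,-0.103,0.006,0,0,0,0],[0,-0.116,0.013,0,0,0,0],[0,-0.129,0.021,0,0,0,0],[0,-0.142,0.03,0,0,0,0],[0,-0.155,0.039,0,0,0,0]]'; python3 -m inch '[[0,-0.03,0,0,0,0,0],[0,-0.06,0,0,0,0,0],[0.0,-0.08,-0.04,0,0,0,0],[0.02,-0.08,-0.08,0,0,0,0],[0.05,-0.08,-0.11,0,0,0,0],[0.08,-0.08,-0.12,0,0,0,0],[0.08,-0.08,-0.12,0,0,0,0],[0.08,-0.08,-0.12,0,0,0,0]]'; python3 - <<'E'
from h import *
for n,box in(("scene",(330,180,365,205)),("side",(285,185,320,220))):
    c=cam(n);cv2.imwrite(f"pics/{n}_end.png",c["frame"]);x0,y0,x1,y1=box;m=(c["frame"][y0:y1,x0:x1].max(2)<45).astype(np.uint8)
    k=cv2.findContours(m,0,1)[0]
    if k: r=cv2.minAreaRect(max(k,key=cv2.contourArea));p=np.array(r[0])+[x0,y0];print(n,p,r[1],onz(c,p,.244))
    d=cv2.absdiff(c["frame"],cv2.imread(f"pics/{n}0.png")).max(2);print(n,"placed tag px",proj(c,[.541,-.317,.02]),"die now",proj(c,[.5567,.0255,.043]))
c=cam("scene")
for k,w in mask_blobs(c,.020,(8,90,130),(25,255,255),20,400):
    m=w.mean(0)
    if np.hypot(m[0]-.4815,m[1]+.317)<.12:print("on board",(w.mean(0)*1000).round(),[round(v*1000) for v in cv2.minAreaRect(w.astype(np.float32))[1]])
E
```

```text
time_s: 22.43
tcp_pos: [0.4422, 0.0717, 0.1173]
tcp_rot: [-1.571, -0.002, -1.431]
ft_force: [-12.5, -3.1, 26.4]
grip_width: 0.0001
time_s: 23.43
tcp_pos: [0.4812, 0.0779, 0.2703]
tcp_rot: [-1.568, -0.0, -1.432]
ft_force: [-0.7, -0.0, -0.3]
grip_width: 0.0005
time_s: 24.1
tcp_pos: [0.3723, -0.0194, 0.3492]
tcp_rot: [-1.569, -0.0, -1.436]
ft_force: [-0.2, 0.2, 0.2]
grip_width: 0.0004
scene [346.20588112 192.17647171] (16.492422103881836, 4.123105525970459) [0.48169065 0.07553385 0.244     ]
scene placed tag px [237.19316388 217.62323621] die now [318.89673847 249.54485611]
side [298.34117699 203.9352951 ] (5.857122421264648, 20.499929428100586) [0.48089612 0.08129293 0.244     ]
side placed tag px [381.02167492 152.32759233] die now [298.48942396 212.29673148]
```

Squeeze reached 26 N at the bar (≈20 N beyond spring), the lever is back at its rest position. Final check of board and slide from above.

```bash
python3 -m inch '[[0.04,0,0.015,0,0,0,0],[0.08,0,0.03,0,0,0,0],[0.12,0,0.045,0,0,0,0],[0.16,0,0.06,0,0,0,0],[0.2,0,0.075,0,0,0,0],[0.203,0,0.08,0,0,0,0],[0.203,0,0.08,0,0,0,0],[0.203,0,0.08,0,0,0,0]]'; python3 - <<'E'
from h import *
c=cam("wrist");cv2.imwrite("pics/w14.png",c["frame"])
for k,w in mask_blobs(c,.020,(8,50,130),(30,255,255),200,4000):
    r=cv2.minAreaRect((w*1000).astype(np.float32))
    print(np.round(r[0],1),np.round(r[1],1),round(r[2],1),"from centre",round(float(np.hypot(r[0][0]-481.5,r[0][1]+317)),1))
m=cv2.inRange(cv2.cvtColor(c["frame"],cv2.COLOR_BGR2HSV),(5,110,60),(25,255,200))
q=[proj(c,[.541,-.317+d,.02]).astype(int) for d in(-.035,-.025,0,.025,.035)];h=cv2.cvtColor(c["frame"],cv2.COLOR_BGR2HSV);print([(p.tolist(),h[p[1],p[0]].tolist()) for p in q])
q=[proj(c,[.541+d,-.317,.02]).astype(int) for d in(-.024,-.014,0,.014,.024)];print([(p.tolist(),h[p[1],p[0]].tolist()) for p in q])
E
```

```text
time_s: 24.92
tcp_pos: [0.4805, -0.2066, 0.3477]
tcp_rot: [-1.572, 0.002, -1.429]
ft_force: [0.3, -0.1, -0.4]
grip_width: 0.0003
[ 539.2 -575.3] [34.8 79.5] 3.9 from centre 264.6
[ 543.5 -319.7] [35.8 62. ] 9.0 from centre 62.1
[ 417.2 -320.3] [56.  62.8] 6.7 from centre 64.4
[ 476.6 -251.3] [61.2 38.1] 2.2 from centre 65.9
[763.3  28.8] [14.2 47.4] 18.3 from centre 446.1
[557.7   5.5] [48.4 33.1] 8.1 from centre 331.4
[526.9 -38.4] [ 10.4 111.3] 8.5 from centre 282.3
[ 66.2 -67.7] [92.4 35.7] 42.8 from centre 484.4
[([341, 260], [16, 85, 72]), ([342, 254], [17, 87, 73]), ([345, 239], [14, 192, 162]), ([347, 224], [18, 154, 213]), ([348, 218], [12, 181, 121])]
[([329, 237], [17, 90, 74]), ([336, 238], [16, 99, 80]), ([345, 239], [14, 192, 162]), ([353, 241], [19, 149, 228]), ([360, 242], [12, 183, 107])]
```

```bash
python3 -c "
from plant import manip;print(manip.job_done())"
```

```text
the job is handed in; nothing more can be done
None
```

The job is done and handed in at about 25 s of the 72 s allowed; `manip.job_done()` reports no verdict. The order was as asked: tag to the board, blank into the die, slide home, lever down and back up.

**What I did:**
- **Finished tag:** I lifted it out of the die and laid it flat in the board's free space.
- **Blank:** I seated the matching blank with its clipped end at +y, then pushed the slide home.
- **Squeeze:** I pressed the lever until the ram squeezed the blank, then followed it back up.

**Last checks:**
- **Tag on the board:** it reads at (0.5435, -0.3197), 62 mm from the board's centre, so it lies wholly on the board. Its yaw read about 9° where I expected about 0°. A finger partly hid the tag, so I put little weight on that.
- **Other things on the board:** the tag nearest the press read within 1 mm of where it lay before. I measured the other tag only at the start, because it was out of view in the last picture. The spool showed in the last picture, but I had no full view of it at the start to compare with.
- **Blank in the die:** after release it read at the same place and yaw as the old tag had, and no larger, so it was down in the cavity. This was measured before the slide moved, not by eye, because the limit of 12 pictures was used up by then.
- **Slide:** the push force rose to 21 N with no further travel, and the tab showed at its expected home position. I did not check the slide again after the squeeze.
- **Lever:** the ram met the blank at about 1.1 rad. The force at the bar reached 26 N, roughly 20 N above the spring. Afterwards the bar was back at its rest position in both fixed views.

The two fixed cameras disagreed by about 5 mm on the bar's y position. I used the mean, and the push went as expected.

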